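# Hang the slide rack on the drain stand's snap hook

## Task

Lift the stained-slide rack straight up out of its white dish by the blue grip tab, then clip its steel ring into the brass snap hook of the drain stand: bring the ring's top wire over the hook's tip, press the red sprung gate down with it until the wire passes into the hook and the gate snaps shut above it. Leave the rack hanging there freely and still; keep it upright on the way and do not push the bottles or the petri dishes about.

Things in the scene. Friction and masses are not known exactly. Their poses are not given: they have to be found in the camera images.
- rack: The loose slide rack, 0.17 to 0.3 kg. Origin: centre of its underside; x across the ring's plane, y along the rack, z up; a half turn about z changes nothing. Centred one above the other: steel basket of slides 66 mm (x) by 86 mm (y) by 36 mm high; upright round steel ring in the y-z plane, crown at z = 105 mm; blue grip tab at z = 157 to 189 mm. Centre of mass about z = 22 mm.
- rack_grip (a point): Centre of the rack's blue grip tab, its only grippable feature: 10 mm thick along the rack's x, 34 mm wide along y, 32 mm high. 173 mm above the rack's underside, 68 mm above rack_ring_top. A 6 mm wire fork (inner width 60 mm, narrowing in the top 20 mm) carries the tab on the ring's sides, leaving the space between the ring's crown and the tab open.
- rack_ring_top (a point): Centre of the ring's top wire at its crown, axes as the rack; this wire must end up in the hook. Ring: 6 mm wire, 60 mm inner and 72 mm outer diameter, in the rack's y-z plane. The inner side of the ring's bottom wire is 63 mm below this point.
- hook_seat (a point): Where the centre of the ring's top wire rests when hanging in the fixed stand's brass snap hook, 150 mm above the bench. Axes: x level, from the hook's tip side towards the post; z up. Hook: 8 mm bar bent in the x-z plane; the bowl's underside is at z = -11 mm, the tip's inner face at x = -8 mm; throat 26 mm wide, closed by the gate at z = +27 mm.
- hook_tip (a point): Top end of the hook's upright tip, the highest point of the stand: at x = -16 mm, z = +35 mm of hook_seat, same axes. To thread the ring, set its plane across x and move it along +x with its top wire 6 to 13 mm above this point, so that the tip goes through the ring; the tip is 8 mm thick and leans outward, its outside at x = -21 mm of hook_seat.
- gate (a joint): Angle (rad) of the hook's red sprung gate: 0 shut (level), grows as it is pressed down and inward, at most 1.15. Bar 6 mm thick, 25 mm from pivot to free end, which meets the tip. It starts to give at about 5 N on its end, lets the wire pass at about 10 N (gate near 0.8), and springs shut by itself.
- gate_pivot (a point): The gate's pivot, at x = +18 mm, z = +27 mm of hook_seat, same axes. Pushed straight down with its centre 16 to 23 mm (best 20) from here towards the tip, the ring's wire slips past the gate's free end; the gate shuts above it once the wire's centre is about 22 mm below this point; the seat is 27 mm below.
- stand: The fixed drain stand: steel base plate 8 mm thick (x -75 to +145 mm, y -55 to +55 mm, blue pad under the hook), dark post at x = +115 mm whose black head (26 mm diameter) ends 171 mm above the bench, and a 10 mm brass arm from it to the hook, 158 mm above the bench, with an 18 mm barrel. Origin: on the bench right below hook_seat, same axes.
- dish: White ceramic staining dish fixed to the bench, holding the rack at the start: open box 80 mm (x) by 100 mm (y) by 45 mm high, walls and floor 5 mm; its pocket leaves 2 mm on each side of the rack's basket, which sits 4 mm below the rim. Origin: centre of its underside; z up. The other white dish, with a glass lid and a white knob, is a fixed bystander.
- stain_bottle: Brown glass bottle, 52 mm diameter, 90 mm high, loose; not to be pushed about. Origin: centre of its underside.
- oil_bottle: Clear bottle with a red cap, 48 mm diameter, 85 mm high, loose; not to be pushed about. Origin: centre of its underside.
- petri_stack: Stack of petri dishes, 58 mm diameter, 50 mm high, one loose piece; not to be pushed about. Origin: centre of its underside.
There are look-alikes about, which are no part of the job. What is shaped like the rack but brown or turquoise is not meant. What is shaped like the stand but turquoise is not meant.

How it is judged:
On the way, in this order (a step that is already met when the one before it is completed fails the run):
1. the rack is lifted clear of its dish (z of rack_ring_top in the frame of dish above 0.153 m), for 0.1 s.
2. the ring's top wire, in the hook's throat, presses the gate inward (value of joint gate above 0.35 rad and x of rack_ring_top in the frame of hook_seat between -0.012 and 0.016 m and y of rack_ring_top in the frame of hook_seat between -0.02 and 0.02 m and z of rack_ring_top in the frame of hook_seat between 0 and 0.035 m), for 0.04 s.
At the end, for the whole second after the job is handed in: The ring's top wire lies in the hook's bowl (centre within about 10 mm of the seat along x, 20 mm along y, from 6 mm below to 12 mm above it), below the shut gate (under 0.1 rad), the rack hanging upright within 0.3 rad, released and at rest (under 0.04 m/s) (value of joint gate below 0.1 rad and x of rack_ring_top in the frame of hook_seat between -0.01 and 0.012 m and y of rack_ring_top in the frame of hook_seat between -0.02 and 0.02 m and z of rack_ring_top in the frame of hook_seat between -0.006 and 0.012 m and angle between rack_grip's own z axis and vertical below 0.3 rad and linear speed of rack below 0.04 m/s and contact force between the fingers and rack below 0.05 N); the robot touches nothing.
It fails at once if the rack is tipped by more than 0.6 rad, so that slides would fall out (angle between rack_grip's own z axis and vertical above 0.6 rad).
It fails at once if a bottle or the petri dishes is pushed more than 40 mm (distance of any of stain_bottle, oil_bottle, petri_stack from where it was at the start of the episode above 0.04 m).
It also fails if it takes over 54 s, if anything falls off the work surface, if the arm or the gripper's body presses on something with over 40 N, if the wrist force passes 120 N, or if a joint passes its speed limit or range.

## Robot

A 7-joint arm with a two-finger parallel gripper is mounted at the origin on the work surface. World frame = base frame: x ahead of the robot, y to its left, z up, the work surface at z = 0. Lengths are in m, angles in rad, forces in N, time in s.
With the tool pointing down it reaches from about 0.4 to 0.85 m from the base axis. Payload 4.5 kg.
Tool frame: the origin (TCP) lies midway between the tips of the shut fingers; the grasp point (between the pads) lies 19 mm behind it (r.hold_point_z is the distance from the TCP to the grasp point, in m); z points along the fingers, y is the direction in which the jaws open and shut (so a half turn about z gives the same grasp; the last joint's range is limited). The gripper opens to 88 mm and grips with 3 to 60 N. Pads are 18 mm wide; open, the fingers measure 123 mm over their backs; the gripper's body (75 mm by 187 mm) begins 45 mm behind the grasp point.
Start: joints at [1.155, 0.689, -0.195, 1.565, 0.157, 0.902, -0.215], TCP at [0.272, -0.563, 0.239] pointing down, gripper open.
Joint ranges: [-3.01, 3.01], [-0.46, 2.08], [-1.47, 1.51], [0.13, 2.56], [-1, 4.14], [0.04, 2.09], [-2.66, 2.66]. Speed limits (rad/s): [2.57, 2.57, 3.14, 3.14, 3.14, 3.14, 3.14].

## Interface

Orientations are given as a unit quaternion [x, y, z, w].
In Python, from plant import r gives the robot as it stands. The module is installed in compiled form; this text tells all that it offers.
- The arm moves only by the tool move_arm, never from a script. Its arguments are lists of equal length, an entry for each row: "turn": the turn, a rotation vector about the tool's x, y, z in units of 2 pi rad (1.0 is 2 pi rad), a list of three; "dp": the shift along the tool's x, y, z in units of 2.5 cm (1.0 is 2.5 cm), a list of three; "jaw": the closure, from -1 (fully open) to 1 (shut), so that 0 is half open. In form: {"turn": [[wx, wy, wz], ...], "dp": [[x, y, z], ...], "jaw": [jaw, ...]}. A call has 1 to 10 rows; each row shifts and turns the commanded pose from where the row before left it, along the tool's axes as they then stand; what a row does not reach is not made up. A row lasts 1/12 s, in which the tool goes at most 41.7 mm and 7.16 degrees, less where a joint would pass 70% of its speed; a pose out of reach is approached as far as the arm can. A call with a number of a shift or a turn outside -1 to 1 is refused whole. A call with a gripper value outside its range is refused whole. The fingers move at their own pace and stop on an object; "newtons" is the grip in N (left out, the last holds). Time passes only in rows, so rows that do not move let the fingers close. It gives the time, the measured TCP pose, the force and the opening at its end, in the units of the state.
- r.get_state(): the state, without advancing time (a new reading comes with each control period).
- r.snapshot(name): name is "side" or "top"; returns a dict with "frame" (384x512x3 uint8, blue, green, red), "mtx" (3x3 intrinsics, pixels), "origin" and "orientation" of the camera in the world. Camera axes: x right, y up, looking along -z (the intrinsics and any distortion apply to the point x, -y, -z); pixel columns grow to the right and rows downward; lengths in m; the calibration is good to about 2 mm. A picture is of the moment at which its call begins. There is no depth.
- r.finish_job(): hands the job in, once; it reports no verdict.
The state is a dict: "clock": time; "q": joint angles; "qd": joint speeds; "joint_torque": joint torques, N m; "tool_pos": TCP position; "eef_rot": TCP orientation; "contact_force": force on the tool from outside, world axes, zero at the start; "moment": the same for the moment, N m; "opening": opening from 0.0 (shut) to 1.0 (fully open).
Only numpy, scipy, OpenCV 4.12 (cv2) and the standard library are available. Lean on these libraries where they do the work, as an engineer would, in place of code of your own. Each camera call takes 0.05 s, during which the arm holds its last target.

## Working session

There is one attempt and no reset: what is moved stays moved. The work goes in short steps, Python scripts to look and compute and a tool call to move; the robot and the scene stay as the last step left them, time stands still between calls to the robot, and variables do not carry over. Pictures are saved under pics/ and viewed, and the job is handed in when it is done.

Besides the shell and the picture viewer there is one more tool, called after "Emit:" by a JSON object that holds its "name" and its "arguments". move_arm: Moves the arm, as the interface text tells. Shifts and turns lie within -1 to 1; 1 stands for 2.5 cm of shift or 2 pi rad of turn. Its arguments: {"type":"object","properties":{"turn":{"type":"array","items":{"type":"array","items":{"type":"number","minimum":-1,"maximum":1}}},"dp":{"type":"array","items":{"type":"array","items":{"type":"number","minimum":-1,"maximum":1}}},"jaw":{"type":"array","items":{"type":"number"}},"newtons":{"type":"number"}},"required":["turn","dp","jaw"]}

```bash
mkdir -p pics; cat > h.py <<'E'
import numpy as np, cv2
from plant import r
from scipy.spatial.transform import Rotation as R
def snap(n,fn=None):
    s=r.snapshot(n)
    if fn: cv2.imwrite('pics/'+fn,s['frame'])
    return s
E
python3 - <<'E'
from h import *
for n in ('side','top'):
    s=snap(n,n+'0.png'); print(n,s['mtx'],s['origin'],s['orientation'],s.keys())
    np.savez(n+'0.npz',**{k:np.array(v) for k,v in s.items()})
print(r.get_state(), r.hold_point_z)
E
```

```text
side [[486.58952718   0.         251.89542901]
 [  0.         486.58952718 185.43317963]
 [  0.           0.           1.        ]] [-0.07778167  0.86624718  1.05452774] [-0.10326208  0.37611428  0.88104124 -0.26765896] dict_keys(['frame', 'mtx', 'origin', 'orientation'])
top [[462.7987875    0.         260.05523975]
 [  0.         462.7987875  194.02826763]
 [  0.           0.           1.        ]] [0.24288182 0.05940882 1.21856624] [ 0.06103345 -0.05212406 -0.70390284  0.70574697] dict_keys(['frame', 'mtx', 'origin', 'orientation'])
{'clock': 0.1, 'q': array([ 1.15479939,  0.68988708, -0.1945297 ,  1.56625613,  0.15730701,
        0.9024874 , -0.21508558]), 'qd': array([ 3.93294063e-04, -1.93322854e-03, -9.00165186e-04, -3.19207581e-03,
        3.97136931e-04, -9.54884556e-05, -1.03402909e-03]), 'joint_torque': array([-3.12947042e-03, -5.28490877e+01, -1.27146520e+00, -1.53835344e+01,
       -5.25880710e-02,  1.94786131e-03, -2.92707512e-07]), 'tool_pos': array([ 0.27145405, -0.56233612,  0.23799432]), 'eef_rot': array([ 9.74804772e-01,  2.23058242e-01, -2.41510021e-04, -7.86648425e-04]), 'contact_force': array([ 0.14396861, -0.28818873,  0.27177341]), 'moment': array([-0.0043972 , -0.01972556,  0.019953  ]), 'opening': 1.002234332514512} 0.0187
```

View pics/side0.png

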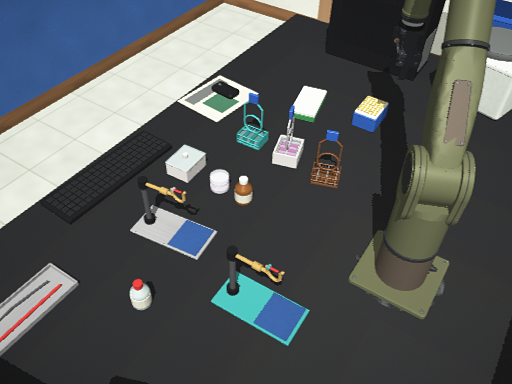

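View pics/top0.png

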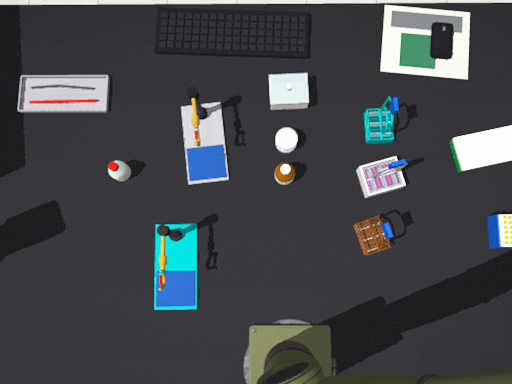

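```bash
cat >> h.py <<'E'
def cam(s): return np.array(s['mtx']),np.array(s['origin']),R.from_quat(s['orientation']).as_matrix()
def proj(s,p):
    K,o,M=cam(s); c=(np.atleast_2d(p)-o)@M; c=c*[1,-1,-1]; u=c@K.T; return u[:,:2]/u[:,2:]
def ray(s,uv):
    K,o,M=cam(s); d=np.linalg.inv(K)@[uv[0],uv[1],1]; return o,M@(d*[1,-1,-1])
def onz(s,uv,z):
    o,d=ray(s,uv); return o+d*(z-o[2])/d[2]
def tri(s1,u1,s2,u2):
    o1,d1=ray(s1,u1);o2,d2=ray(s2,u2); d1/=np.linalg.norm(d1);d2/=np.linalg.norm(d2)
    t=np.linalg.lstsq(np.c_[d1,-d2],o2-o1,rcond=None)[0]
    a,b=o1+d1*t[0],o2+d2*t[1]; return (a+b)/2,np.linalg.norm(a-b)
def load(n): return dict(np.load(n+'0.npz'))
def crop(s,x0,y0,w,h,f,fn): cv2.imwrite('pics/'+fn,cv2.resize(s['frame'][y0:y0+h,x0:x0+w],None,fx=f,fy=f,interpolation=cv2.INTER_CUBIC))
def blue(im):
    hsv=cv2.cvtColor(im,cv2.COLOR_BGR2HSV); return cv2.inRange(hsv,(105,120,80),(125,255,255))
E
python3 - <<'E'
from h import *
t=load('top');s=load('side')
crop(t,350,140,70,60,10,'tr.png');crop(s,265,95,50,75,8,'sr.png')
crop(t,175,80,65,110,5,'th.png');crop(s,125,165,100,95,7,'sh.png')
for n,m in(('top',t),('side',s)):
    k,l,st,c=cv2.connectedComponentsWithStats(blue(m['frame']))
    for i in range(1,k):
        if st[i,4]>20: print(n,st[i],c[i])
E
```

```text
top [390  96   9  19 125] [394.168 105.008]
top [ 187  145   40   36 1180] [206.1779661  162.32881356]
top [388 159  18  10  96] [396.88541667 163.27083333]
top [487 213  25  36 407] [493.83046683 232.27518428]
top [381 222  13  16 124] [387.16935484 230.04032258]
top [ 156  271   39   35 1202] [176.91680532 289.06572379]
side [    0     0   206   117 12133] [68.57388939 38.53482239]
side [492   0  20  30 484] [502.53305785  14.39049587]
side [249  93  10  12  97] [253.46391753  98.24742268]
side [289 105   5  15  55] [291.01818182 112.        ]
side [351 105  38  27 411] [367.50851582 120.89051095]
side [326 130  13  12 128] [331.8984375 135.2265625]
side [168 220  45  36 889] [190.42182227 237.30708661]
side [ 254  293   51   48 1330] [279.38796992 316.22330827]
```

View pics/tr.png

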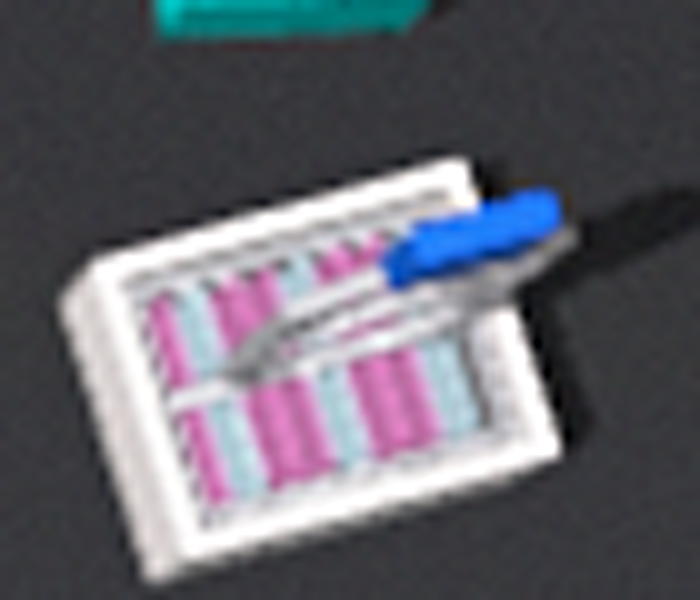

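View pics/sr.png

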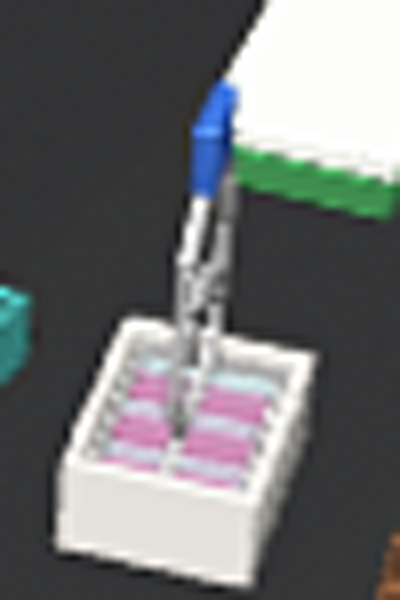

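View pics/th.png

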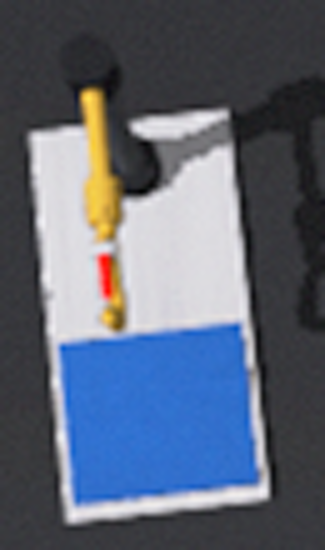

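View pics/sh.png

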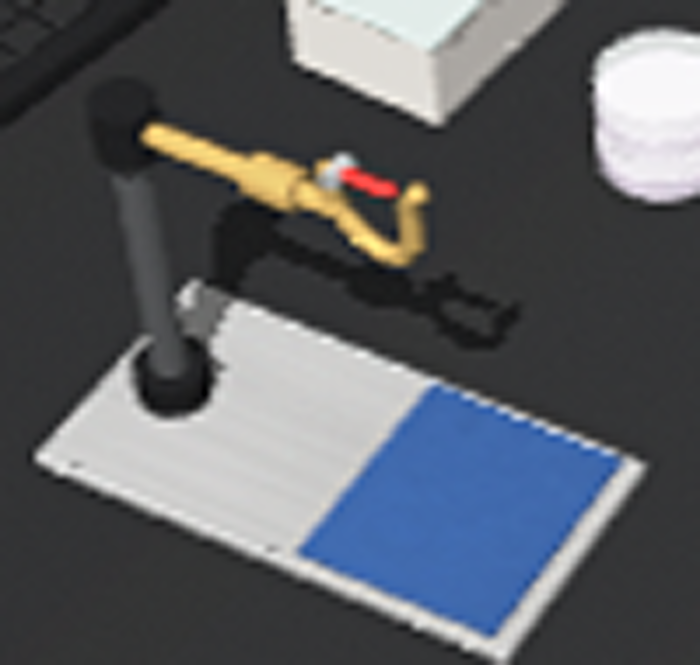

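```bash
python3 - <<'E'
from h import *
from scipy.optimize import least_squares
t=load('top');s=load('side')
def un(l,f,x0,y0): return (np.array(l,float)+.5)/f-.5+[x0,y0]
T=un([(30,130),(230,110),(270,498),(67,522)],5,175,80)
S=un([(37,458),(195,280),(648,465),(505,660)],7,125,165)
for z,name,a,b in((.008,'plate',T,S),):
    print(name,[onz(t,u,z).round(4)[:2] for u in a],[onz(s,u,z).round(4)[:2] for u in b])
D=un([(95,265),(460,160),(560,455),(190,560)],10,350,140)
E_=un([(128,320),(318,352),(255,500),(62,465)],8,265,95)
print('dish',[onz(t,u,.045).round(4)[:2] for u in D],[onz(s,u,.045).round(4)[:2] for u in E_])
p=tri(t,(396.9,163.3),s,(291.,112.)); print('tab',p)
tt=un([(388,270),(560,210)],10,350,140); print('tab top ends',[onz(t,u,.194).round(4) for u in tt])
tip=tri(t,un([(114,322)],5,175,80)[0],s,un([(418,190)],7,125,165)[0]);print('tip',tip)
print('gate',tri(t,un([(106,276)],5,175,80)[0],s,un([(372,183)],7,125,165)[0]))
print('head',onz(t,un([(90,62)],5,175,80)[0],.171), onz(s,un([(125,97)],7,125,165)[0],.171))
E
```

```text
plate [array([0.6836, 0.2937]), array([0.695 , 0.1842]), array([0.4784, 0.1591]), array([0.4652, 0.2672])] [array([0.6825, 0.2966]), array([0.6965, 0.1868]), array([0.4782, 0.1618]), array([0.4655, 0.271 ])]
dish [array([ 0.5062, -0.1813]), array([ 0.5342, -0.2766]), array([ 0.4565, -0.2988]), array([ 0.429 , -0.2032])] [array([ 0.5337, -0.2741]), array([ 0.4577, -0.3008]), array([ 0.4328, -0.2038]), array([ 0.5073, -0.1784])]
tab (array([ 0.4843866 , -0.24097219,  0.17607468]), np.float64(0.0021725262727125363))
tab top ends [array([ 0.4717, -0.2166,  0.194 ]), array([ 0.4856, -0.2559,  0.194 ])]
tip (array([0.52981546, 0.21939335, 0.18103359]), np.float64(0.004623381277836993))
gate (array([0.55106835, 0.22335772, 0.17688119]), np.float64(0.00036343586588762474))
head [0.65810159 0.23455873 0.171     ] [0.66117094 0.23585749 0.171     ]
```

```bash
cat >> h.py <<'E'
def plan(target,yaw_y=None):
    st=r.get_state(); M=R.from_quat(st['eef_rot']).as_matrix()
    d=M.T@(np.array(target)-st['tool_pos'])
    print('clock',st['clock'],'tcp',st['tool_pos'].round(4),'yaw_y',np.degrees(np.arctan2(M[1,1],M[0,1])).round(2),'z',M[:,2].round(3),'F',st['contact_force'].round(2),'op',round(st['opening'],3))
    print('units',(d/.025).round(3))
    if yaw_y is not None:
        a=np.radians(yaw_y); Y=np.array([np.cos(a),np.sin(a),0]);Z=np.array([0,0,-1.]);X=np.cross(Y,Z)
        print('turn',(R.from_matrix(M.T@np.c_[X,Y,Z]).as_rotvec()/2/np.pi).round(4))
E
python3 -c "
from h import *
plan((.4825,-.24,.235),16)
t=load('top');print(onz(t,(163,231),.171),onz(t,(285,170),.09),onz(t,(394.2,105),.19),onz(t,(387,230),.19))"
```

```text
clock 0.1 tcp [ 0.2715 -0.5623  0.238 ] yaw_y -64.22 z [-0.001  0.001 -1.   ] F [ 0.14 -0.29  0.27] op 1.002
units [13.209 -7.939  0.131]
turn [-2.000e-04 -2.000e-04 -2.228e-01]
[0.3267856  0.29295908 0.171     ] [0.48592992 0.01211741 0.09      ] [ 0.61835614 -0.23711333  0.19      ] [ 0.32877964 -0.2089171   0.19      ]
```

Emit:
{"name": "move_arm", "arguments": {"turn": [[0, 0, 0], [0, 0, 0], [0, 0, 0], [0, 0, 0], [0, 0, 0], [0, 0, 0], [0, 0, 0], [0, 0, 0], [0, 0, 0], [0, 0, 0]], "dp": [[0.8, -0.48, 0], [0.8, -0.48, 0], [0.8, -0.48, 0], [0.8, -0.48, 0], [0.8, -0.48, 0], [0.8, -0.48, 0], [0.8, -0.48, 0], [0.8, -0.48, 0], [0.8, -0.48, 0], [0.8, -0.48, 0]], "jaw": [-1, -1, -1, -1, -1, -1, -1, -1, -1, -1], "newtons": 50}}

```text
clock: 0.93
tool_pos: [0.4, -0.3666, 0.2384]
eef_rot: [0.975, 0.223, -0.0, -0.0]
contact_force: [0.1, 1.1, 1.2]
opening: 1.001
```

Emit:
{"name": "move_arm", "arguments": {"turn": [[0, 0, -0.018], [0, 0, -0.018], [0, 0, -0.018], [0, 0, -0.018], [0, 0, -0.018], [0, 0, -0.018], [0, 0, -0.018], [0, 0, -0.018], [0, 0, -0.018], [0, 0, -0.018]], "dp": [[0, 0, 0], [0, 0, 0], [0, 0, 0], [0, 0, 0], [0, 0, 0], [0, 0, 0], [0, 0, 0], [0, 0, 0], [0, 0, 0], [0, 0, 0]], "jaw": [-1, -1, -1, -1, -1, -1, -1, -1, -1, -1]}}

```text
clock: 1.77
tool_pos: [0.3994, -0.3677, 0.2384]
eef_rot: [0.702, 0.713, -0.0, -0.0]
contact_force: [0.5, 0.5, -0.2]
opening: 1.005
```

```bash
python3 -c "
from h import *
plan((.4825,-.24,.235),16)"
```

```text
clock 1.7667 tcp [ 0.3994 -0.3677  0.2384] yaw_y 0.89 z [-0.001  0.    -1.   ] F [ 0.47  0.5  -0.19] op 1.005
units [5.057 3.404 0.137]
turn [-0.0001 -0.0001 -0.042 ]
```

Emit:
{"name": "move_arm", "arguments": {"turn": [[0, 0, 0], [0, 0, 0], [0, 0, 0], [0, 0, 0], [0, 0, 0], [0, 0, 0], [0, 0, 0], [0, 0, -0.014], [0, 0, -0.014], [0, 0, -0.014]], "dp": [[0.72, 0.49, 0], [0.72, 0.49, 0], [0.72, 0.49, 0], [0.72, 0.49, 0], [0.72, 0.49, 0], [0.72, 0.49, 0], [0.72, 0.46, 0], [0, 0, 0], [0, 0, 0], [0, 0, 0]], "jaw": [-1, -1, -1, -1, -1, -1, -1, -1, -1, -1]}}

```text
clock: 2.6
tool_pos: [0.4834, -0.2404, 0.2384]
eef_rot: [0.602, 0.799, -0.0, -0.0]
contact_force: [-0.5, 1.0, -0.0]
opening: 1.002
```

```bash
python3 -c "
from h import *
plan((.4825,-.24,.1593),16)
s=snap('side'); crop(s,230,40,130,140,5,'sr2.png')
t=snap('top'); crop(t,330,100,130,110,6,'tr2.png')"
```

```text
clock 2.6 tcp [ 0.4834 -0.2404  0.2384] yaw_y 16.01 z [-0.001  0.    -1.   ] F [-0.46  1.   -0.02] op 1.002
units [ 0.024 -0.028  3.165]
turn [-0.0001 -0.      0.    ]
```

View pics/sr2.png

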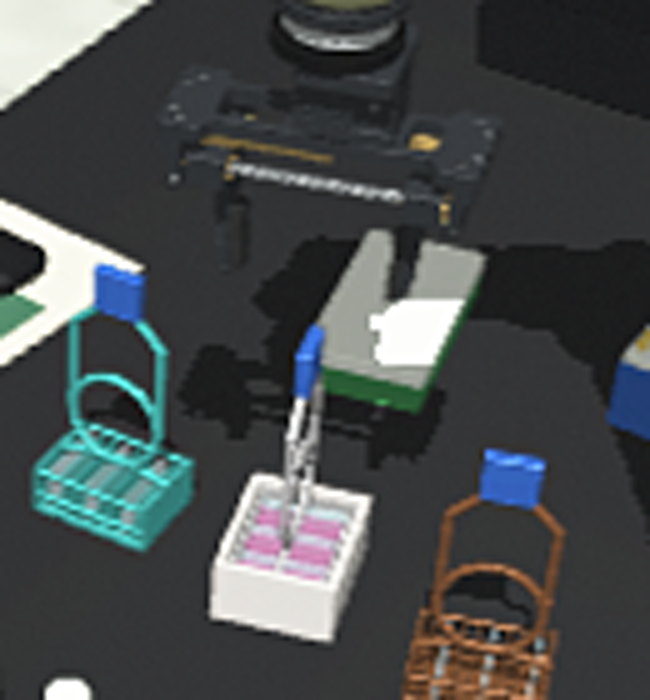

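View pics/tr2.png

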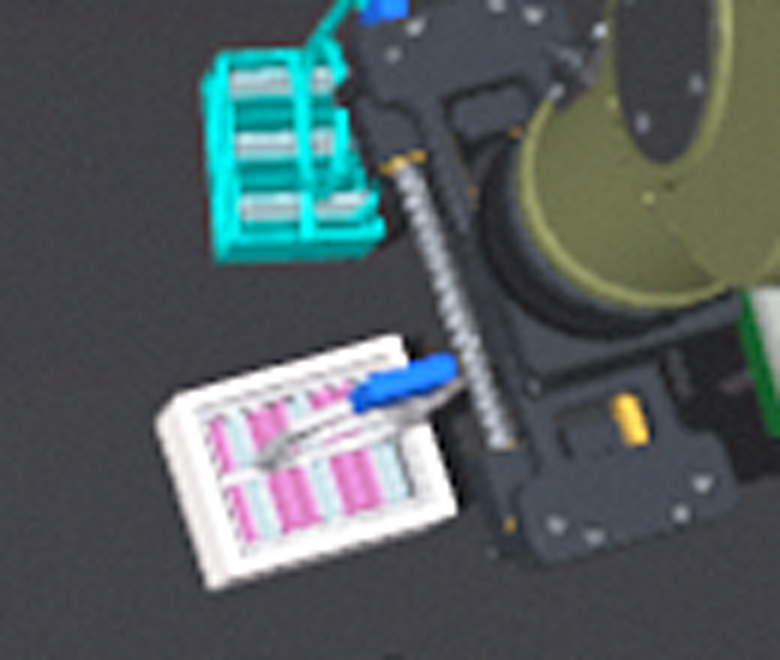

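```bash
python3 -c "
from h import *
t=load('top');s=load('side')
for z in (.178,.238,.302): print(z,proj(t,(.4834,-.2404,z)),proj(s,(.4834,-.2404,z)))
a=np.radians(16)
for k in (-.044,.044): print(proj(s,(.4834+k*np.cos(a),-.2404+k*np.sin(a),.238)))"
```

```text
0.178 [[396.71324291 163.09631056]] [[291.57784181 111.7542628 ]]
0.238 [[404.44506468 156.84992417]] [[293.10484599  95.23794899]]
0.302 [[413.76707348 149.31885702]] [[294.83324625  76.54330396]]
[[307.48264496  97.9505296 ]]
[[278.90073147  92.55813646]]
```

Emit:
{"name": "move_arm", "arguments": {"turn": [[0, 0, 0], [0, 0, 0], [0, 0, 0], [0, 0, 0], [0, 0, 0], [0, 0, 0], [0, 0, 0], [0, 0, 0], [0, 0, 0], [0, 0, 0]], "dp": [[0, 0, 0.5], [0, 0, 0.5], [0, 0, 0.5], [0, 0, 0.5], [0, 0, 0.5], [0, 0, 0.4], [0, 0, 0.26], [0, 0, 0], [0, 0, 0], [0, 0, 0]], "jaw": [-1, -1, -1, -1, -1, -1, -1, -1, -1, -1]}}

```text
clock: 3.53
tool_pos: [0.4839, -0.241, 0.1602]
eef_rot: [0.604, 0.797, 0.0, 0.001]
contact_force: [-0.1, 0.5, 0.1]
opening: 1.002
```

Emit:
{"name": "move_arm", "arguments": {"turn": [[0, 0, 0], [0, 0, 0], [0, 0, 0], [0, 0, 0], [0, 0, 0], [0, 0, 0], [0, 0, 0], [0, 0, 0], [0, 0, 0], [0, 0, 0]], "dp": [[0, 0, 0], [0, 0, 0], [0, 0, 0], [0, 0, 0], [0, 0, 0], [0, 0, 0], [0, 0, 0], [0, 0, 0], [0, 0, 0], [0, 0, 0]], "jaw": [1, 1, 1, 1, 1, 1, 1, 1, 1, 1], "newtons": 50}}

```text
clock: 4.37
tool_pos: [0.4835, -0.241, 0.1597]
eef_rot: [0.604, 0.797, 0.0, 0.0]
contact_force: [-0.1, -0.3, 0.1]
opening: 0.266
```

```bash
python3 -c "
from h import *
plan((.4825,-.24,.1593),16)
s=snap('side'); crop(s,230,60,130,120,6,'sr3.png')"
```

```text
clock 4.3667 tcp [ 0.4835 -0.241   0.1597] yaw_y 15.69 z [ 0. -0. -1.] F [-0.12 -0.29  0.14] op 0.266
units [ 0.047 -0.027  0.017]
turn [ 0.      0.     -0.0008]
```

View pics/sr3.png

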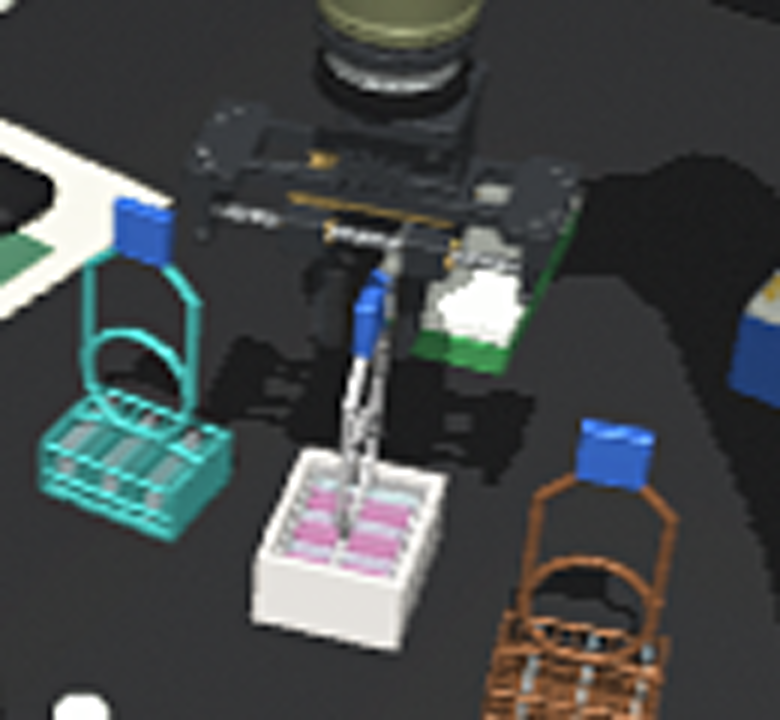

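The fingers (crop about x 310–400, y 250–320) straddle the blue tab at about (370,315) but are still closing (opening 0.27). I'll let them close and then look at the forces.

Emit:
{"name": "move_arm", "arguments": {"turn": [[0, 0, 0], [0, 0, 0], [0, 0, 0], [0, 0, 0], [0, 0, 0], [0, 0, 0]], "dp": [[0, 0, 0], [0, 0, 0], [0, 0, 0], [0, 0, 0], [0, 0, 0], [0, 0, 0]], "jaw": [1, 1, 1, 1, 1, 1]}}

```text
clock: 4.92
tool_pos: [0.4833, -0.241, 0.1596]
eef_rot: [0.604, 0.797, -0.0, -0.0]
contact_force: [0.5, 0.3, -1.5]
opening: 0.114
```

Emit:
{"name": "move_arm", "arguments": {"turn": [[0, 0, 0], [0, 0, 0], [0, 0, 0], [0, 0, 0], [0, 0, 0], [0, 0, 0], [0, 0, 0], [0, 0, 0], [0, 0, 0], [0, 0, 0]], "dp": [[0, 0, 0], [0, 0, -0.1], [0, 0, -0.1], [0, 0, -0.2], [0, 0, -0.2], [0, 0, -0.2], [0, 0, -0.2], [0, 0, -0.2], [0, 0, -0.2], [0, 0, -0.2]], "jaw": [1, 1, 1, 1, 1, 1, 1, 1, 1, 1]}}

```text
clock: 5.75
tool_pos: [0.4835, -0.241, 0.2003]
eef_rot: [0.604, 0.797, 0.0, 0.0]
contact_force: [0.4, 0.1, -1.4]
opening: 0.11
```

```bash
python3 -c "
from h import *
plan((.4825,-.24,.1593),16)
s=snap('side'); crop(s,230,60,130,120,6,'sr4.png')"
```

```text
clock 5.75 tcp [ 0.4835 -0.241   0.2003] yaw_y 15.7 z [ 0. -0. -1.] F [ 0.43  0.12 -1.41] op 0.11
units [ 0.048 -0.027  1.641]
turn [ 0.      0.     -0.0008]
```

View pics/sr4.png

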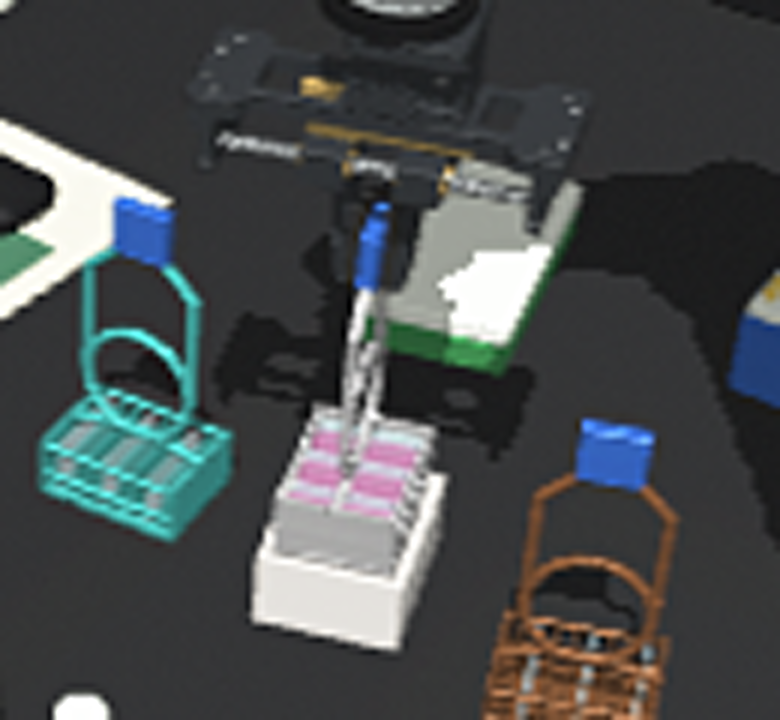

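The rack rises upright out of the dish: the basket shows above the rim at (350,470) and the tab is held at (370,245). I'll carry on up.

Emit:
{"name": "move_arm", "arguments": {"turn": [[0, 0, 0], [0, 0, 0], [0, 0, 0], [0, 0, 0], [0, 0, 0], [0, 0, 0], [0, 0, 0], [0, 0, 0], [0, 0, 0.0125], [0, 0, 0.0125]], "dp": [[0, 0, -0.4], [0, 0, -0.5], [0, 0, -0.5], [0, 0, -0.5], [0, 0, -0.5], [0, 0, -0.5], [0, 0, -0.3], [0, 0, -0.2], [0, 0, 0], [0, 0, 0]], "jaw": [1, 1, 1, 1, 1, 1, 1, 1, 1, 1]}}

```text
clock: 6.63
tool_pos: [0.4833, -0.241, 0.2849]
eef_rot: [0.666, 0.746, 0.0, -0.0]
contact_force: [0.3, 1.0, -1.3]
opening: 0.108
```

```bash
python3 -c "
from h import *
plan((.486,.2158,.285),6.7)"
```

```text
clock 6.6333 tcp [ 0.4833 -0.241   0.2849] yaw_y 6.48 z [-0.  0. -1.] F [ 0.3   0.95 -1.33] op 0.108
units [ 1.8142e+01  2.1710e+00 -1.0000e-03]
turn [-0.     -0.     -0.0006]
```

Emit:
{"name": "move_arm", "arguments": {"turn": [[0, 0, 0], [0, 0, 0], [0, 0, 0], [0, 0, 0], [0, 0, 0], [0, 0, 0], [0, 0, 0], [0, 0, 0], [0, 0, 0], [0, 0, 0]], "dp": [[0.2, 0.02, 0], [0.4, 0.05, 0], [0.6, 0.07, 0], [0.7, 0.08, 0], [0.7, 0.08, 0], [0.7, 0.08, 0], [0.7, 0.08, 0], [0.7, 0.08, 0], [0.7, 0.08, 0], [0.7, 0.08, 0]], "jaw": [1, 1, 1, 1, 1, 1, 1, 1, 1, 1]}}

```text
clock: 7.47
tool_pos: [0.4825, -0.0854, 0.2846]
eef_rot: [0.663, 0.748, -0.0, -0.0]
contact_force: [0.5, 0.4, -1.7]
opening: 0.107
```

Emit:
{"name": "move_arm", "arguments": {"turn": [[0, 0, 0], [0, 0, 0], [0, 0, 0], [0, 0, 0], [0, 0, 0], [0, 0, 0], [0, 0, 0], [0, 0, 0], [0, 0, 0], [0, 0, 0]], "dp": [[0.7, 0.08, 0], [0.7, 0.08, 0], [0.7, 0.08, 0], [0.7, 0.08, 0], [0.7, 0.08, 0], [0.7, 0.08, 0], [0.7, 0.08, 0], [0.7, 0.08, 0], [0.7, 0.08, 0], [0.7, 0.08, 0]], "jaw": [1, 1, 1, 1, 1, 1, 1, 1, 1, 1]}}

```text
clock: 8.3
tool_pos: [0.4816, 0.0905, 0.2846]
eef_rot: [0.663, 0.748, -0.0, -0.0]
contact_force: [-0.6, -0.4, -1.5]
opening: 0.107
```

Emit:
{"name": "move_arm", "arguments": {"turn": [[0, 0, 0], [0, 0, 0], [0, 0, 0], [0, 0, 0], [0, 0, 0], [0, 0, 0], [0, 0, 0], [0, 0, 0], [0, 0, 0], [0, 0, 0]], "dp": [[0.7, 0.08, 0], [0.7, 0.08, 0], [0.7, 0.08, 0], [0.7, 0.08, 0], [0.7, 0.08, 0], [0.6, 0.08, 0], [0.5, 0.06, 0], [0.3, 0.04, 0], [0.1, 0.02, 0], [0, 0, 0]], "jaw": [1, 1, 1, 1, 1, 1, 1, 1, 1, 1]}}

```text
clock: 9.13
tool_pos: [0.4825, 0.2149, 0.2846]
eef_rot: [0.664, 0.748, -0.0, -0.0]
contact_force: [-0.8, 0.1, -1.7]
opening: 0.106
```

```bash
python3 -c "
from h import *
plan((.486,.2158,.2433),6.7)
s=snap('side','s5f.png'); crop(s,110,100,140,160,4,'s5.png')
t=snap('top'); crop(t,160,70,110,130,5,'t5.png')"
```

```text
clock 9.1333 tcp [0.4825 0.2149 0.2846] yaw_y 6.78 z [-0. -0. -1.] F [-0.76  0.12 -1.72] op 0.106
units [0.018 0.142 1.652]
turn [-0.      0.      0.0002]
```

View pics/s5.png

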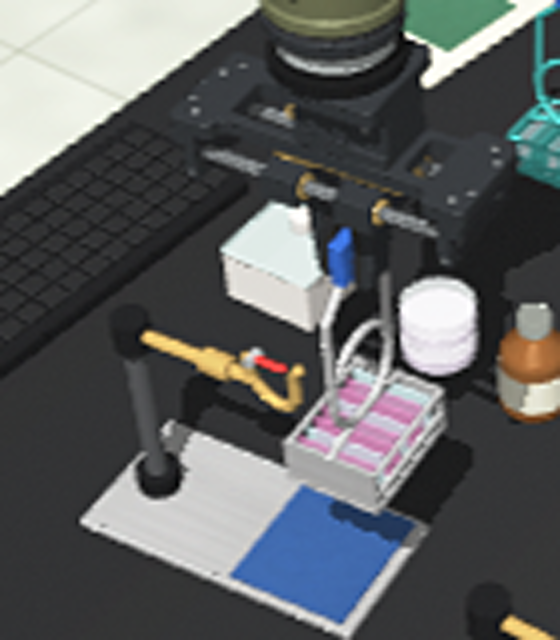

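View pics/t5.png

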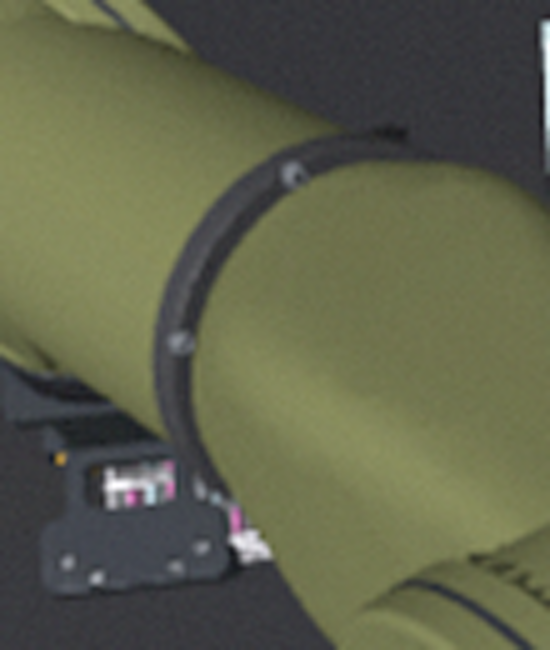

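```bash
python3 -c "
from h import *
s=load('side'); a=np.radians(6.75); y=np.array([-np.sin(a),np.cos(a),0])
c=np.array([.4825,.2149,.2846+.0187-.068])
f=lambda p:((proj(s,p)-[110,100]+.5)*4-.5).round(1)
print('crown',f(c)); th=np.radians(np.arange(0,360,30)); print('ring',f([c+[0,0,-.033]+.033*(np.sin(k)*y+np.cos(k)*np.array([0,0,1])) for k in th]).tolist())
print('tab',f(c+[0,0,.068]))"
```

```text
crown [[361.1 332.9]]
ring [[361.1, 332.9], [347.3, 355.0], [338.1, 381.7], [336.0, 405.5], [341.5, 419.5], [352.8, 420.5], [366.8, 408.5], [379.9, 387.1], [388.7, 361.7], [391.1, 338.7], [386.3, 323.9], [375.4, 321.7]]
tab [[354.7 248.6]]
```

Emit:
{"name": "move_arm", "arguments": {"turn": [[0, 0, 0], [0, 0, 0], [0, 0, 0], [0, 0, 0], [0, 0, 0], [0, 0, 0], [0, 0, 0], [0, 0, 0]], "dp": [[0, 0, 0.2], [0, 0, 0.3], [0, 0, 0.3], [0, 0, 0.3], [0, 0, 0.3], [0, 0, 0.2], [0, 0, 0.05], [0, 0, 0]], "jaw": [1, 1, 1, 1, 1, 1, 1, 1]}}

```text
clock: 9.9
tool_pos: [0.4826, 0.2144, 0.2428]
eef_rot: [0.665, 0.747, -0.001, -0.0]
contact_force: [-0.2, -0.1, -2.3]
opening: 0.111
```

```bash
python3 -c "
from h import *
a=np.radians(6.7)
plan((.5458-.002*np.cos(a),.2228-.002*np.sin(a),.2433),6.7)
s=snap('side'); crop(s,140,130,100,100,7,'s6.png')
st=r.get_state(); y=np.array([-np.sin(a),np.cos(a),0])
c=st['tool_pos']+[0,0,.0187-.068]
f=lambda p:((proj(s,p)-[140,130]+.5)*7-.5).round(0)
print('crown',f(c)); th=np.radians(np.arange(0,360,30)); print('ring',f([c+[0,0,-.033]+.033*(np.sin(k)*y+np.cos(k)*np.array([0,0,1])) for k in th]).tolist())
X=np.array([np.cos(a),np.sin(a),0]);seat=np.array([.5458,.2228,.15])
print('tip',f(seat-.016*X+[0,0,.035]),'pivot',f(seat+.018*X+[0,0,.027]),'gate end',f(seat-.007*X+[0,0,.027]),'seat',f(seat))
"
```

```text
clock 9.9 tcp [0.4826 0.2144 0.2428] yaw_y 6.71 z [-0.001 -0.001 -1.   ] F [-0.18 -0.1  -2.27] op 0.111
units [ 0.037  2.471 -0.021]
turn [-0.0002  0.0001  0.    ]
crown [[428. 456.]]
ring [[428.0, 456.0], [405.0, 494.0], [389.0, 540.0], [385.0, 580.0], [395.0, 603.0], [414.0, 604.0], [438.0, 582.0], [460.0, 545.0], [475.0, 502.0], [479.0, 463.0], [471.0, 439.0], [453.0, 436.0]]
tip [[315. 432.]] pivot [[238. 417.]] gate end [[296. 439.]] seat [[286. 485.]]
```

View pics/s6.png

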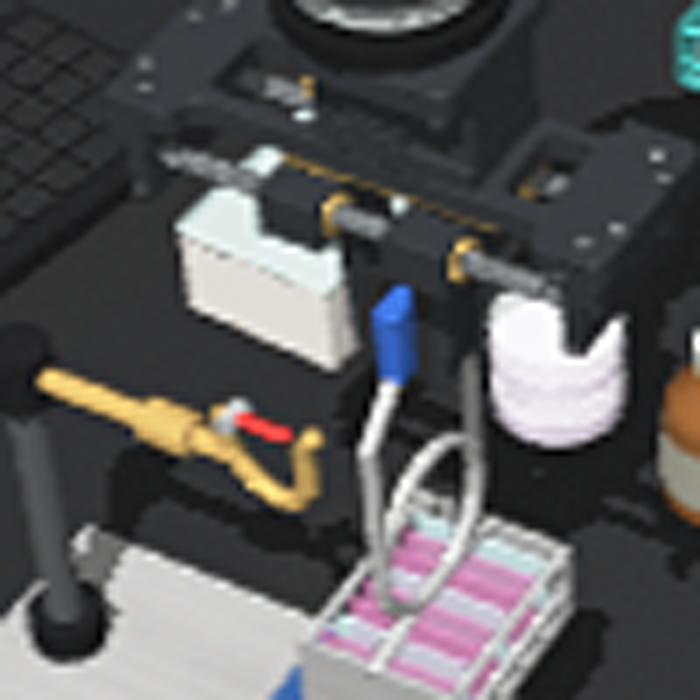

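Emit:
{"name": "move_arm", "arguments": {"turn": [[0, 0, 0], [0, 0, 0], [0, 0, 0], [0, 0, 0], [0, 0, 0], [0, 0, 0], [0, 0, 0], [0, 0, 0], [0, 0, 0], [0, 0, 0]], "dp": [[0.02, 0.1, 0], [0.02, 0.2, 0], [0, 0.2, 0], [0, 0.2, 0], [0, 0.2, 0], [0, 0.2, 0], [0, 0.2, 0], [0, 0.1, 0], [0, 0, 0], [0, 0, 0]], "jaw": [1, 1, 1, 1, 1, 1, 1, 1, 1, 1]}}

```text
clock: 10.78
tool_pos: [0.5174, 0.2196, 0.2433]
eef_rot: [0.665, 0.747, -0.0, -0.0]
contact_force: [-0.2, 0.2, -1.8]
opening: 0.111
```

Emit:
{"name": "move_arm", "arguments": {"turn": [[0, 0, 0], [0, 0, 0], [0, 0, 0], [0, 0, 0], [0, 0, 0], [0, 0, 0], [0, 0, 0], [0, 0, 0], [0, 0, 0], [0, 0, 0]], "dp": [[0, 0.1, 0], [0, 0.15, 0], [0, 0.15, 0], [0, 0.15, 0], [0, 0.15, 0], [0, 0.15, 0], [0, 0.15, 0], [0, 0.07, 0], [0, 0, 0], [0, 0, 0]], "jaw": [1, 1, 1, 1, 1, 1, 1, 1, 1, 1]}}

```text
clock: 11.62
tool_pos: [0.5439, 0.2227, 0.2433]
eef_rot: [0.665, 0.747, -0.0, -0.0]
contact_force: [0.1, 0.6, -0.7]
opening: 0.107
```

```bash
cat > chk.py <<'E'
from h import *
import sys
a=np.radians(6.7)
plan((.5458-.002*np.cos(a),.2228-.002*np.sin(a),.2433),6.7)
s=snap('side'); crop(s,140,130,80,80,9,sys.argv[1])
st=r.get_state(); y=np.array([-np.sin(a),np.cos(a),0])
c=st['tool_pos']+[0,0,.0187-.068]
f=lambda p:((proj(s,p)-[140,130]+.5)*9-.5).round(0)
print('crown',f(c),'tab',f(c+[0,0,.068])); th=np.radians(np.arange(0,360,30)); print('ring',f([c+[0,0,-.033]+.033*(np.sin(k)*y+np.cos(k)*np.array([0,0,1])) for k in th]).tolist())
X=np.array([np.cos(a),np.sin(a),0]);seat=np.array([.5458,.2228,.15])
print('tip',f(seat-.016*X+[0,0,.035]),'pivot',f(seat+.018*X+[0,0,.027]),'gate end',f(seat-.007*X+[0,0,.027]),'seat',f(seat))
print('crown in seat',((c-seat)@np.c_[X,y,[0,0,1]]).round(4))
E
python3 chk.py s7.png
```

```text
clock 11.6167 tcp [0.5439 0.2227 0.2433] yaw_y 6.69 z [-0. -0. -1.] F [ 0.12  0.63 -0.7 ] op 0.107
units [-0.006 -0.006  0.001]
turn [-0.0001  0.     -0.    ]
crown [[360. 516.]] tab [[339. 335.]]
ring [[360.0, 516.0], [329.0, 564.0], [309.0, 622.0], [306.0, 673.0], [320.0, 703.0], [347.0, 705.0], [379.0, 679.0], [408.0, 632.0], [428.0, 577.0], [431.0, 527.0], [419.0, 496.0], [393.0, 491.0]]
tip [[406. 555.]] pivot [[306. 536.]] gate end [[381. 565.]] seat [[368. 623.]]
crown in seat [-0.0019  0.0002  0.0441]
```

View pics/s7.png

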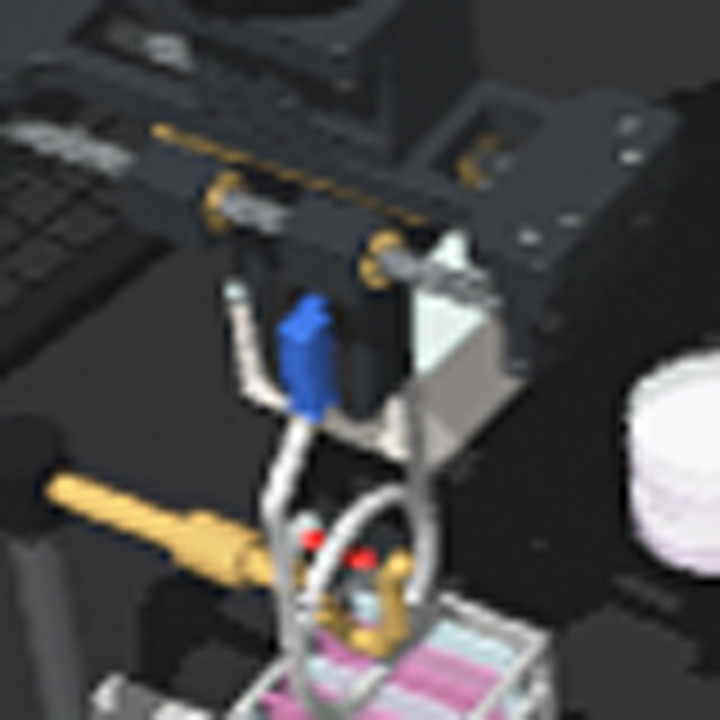

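The tip (crop about (400,558)) and the gate (310–370, 540–560) show through the ring, and there is no contact force. Next I press down in steps.

Emit:
{"name": "move_arm", "arguments": {"turn": [[0, 0, 0], [0, 0, 0], [0, 0, 0], [0, 0, 0], [0, 0, 0], [0, 0, 0], [0, 0, 0], [0, 0, 0]], "dp": [[0, 0, 0.1], [0, 0, 0.1], [0, 0, 0.1], [0, 0, 0.1], [0, 0, 0.1], [0, 0, 0.1], [0, 0, 0.1], [0, 0, 0.1]], "jaw": [1, 1, 1, 1, 1, 1, 1, 1], "newtons": 58}}

```text
clock: 12.33
tool_pos: [0.5444, 0.2229, 0.2239]
eef_rot: [0.665, 0.747, 0.001, 0.0]
contact_force: [-0.5, -0.5, 6.3]
opening: 0.107
```

```bash
python3 chk.py s8.png
```

```text
clock 12.3333 tcp [0.5444 0.2229 0.2239] yaw_y 6.69 z [ 0.001  0.    -1.   ] F [-0.48 -0.53  6.32] op 0.107
units [-0.011 -0.025 -0.778]
turn [ 0.0002 -0.     -0.    ]
crown [[364. 566.]] tab [[343. 389.]]
ring [[364.0, 566.0], [333.0, 614.0], [314.0, 671.0], [310.0, 721.0], [324.0, 750.0], [351.0, 751.0], [383.0, 725.0], [412.0, 678.0], [431.0, 624.0], [434.0, 575.0], [422.0, 545.0], [397.0, 541.0]]
tip [[406. 555.]] pivot [[306. 536.]] gate end [[381. 565.]] seat [[368. 623.]]
crown in seat [-0.0013  0.0003  0.0242]
```

View pics/s8.png

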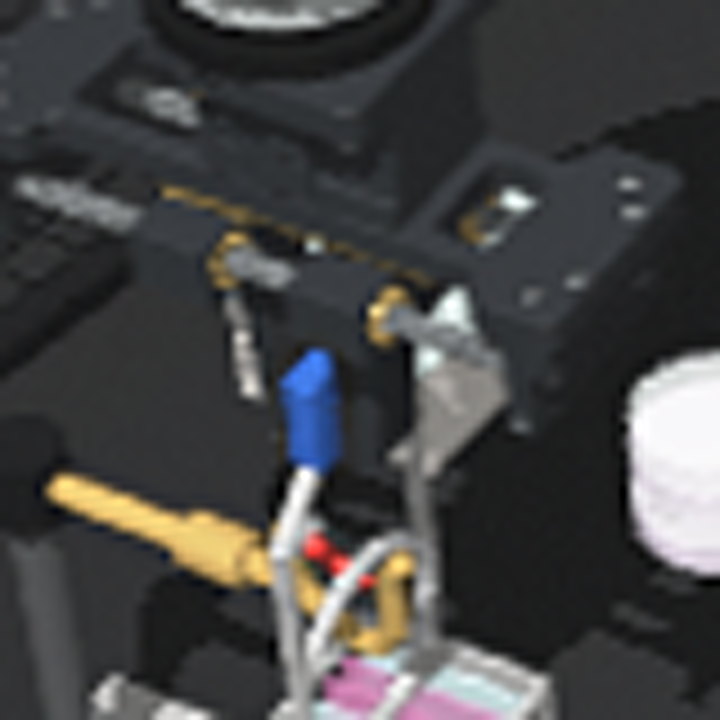

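The force on the tool is about 8 N and the gate (red, 310–375, 545–580) is yielding under the wire. I'll keep going down.

Emit:
{"name": "move_arm", "arguments": {"turn": [[0, 0, 0], [0, 0, 0], [0, 0, 0], [0, 0, 0], [0, 0, 0], [0, 0, 0], [0, 0, 0], [0, 0, 0]], "dp": [[0, 0, 0.08], [0, 0, 0.08], [0, 0, 0.08], [0, 0, 0.08], [0, 0, 0.08], [0, 0, 0.08], [0, 0, 0.08], [0, 0, 0]], "jaw": [1, 1, 1, 1, 1, 1, 1, 1]}}

```text
clock: 13.05
tool_pos: [0.544, 0.2224, 0.2085]
eef_rot: [0.665, 0.747, -0.0, -0.0]
contact_force: [-0.4, 0.1, -0.7]
opening: 0.109
```

```bash
python3 chk.py s9.png
```

```text
clock 13.05 tcp [0.544  0.2224 0.2085] yaw_y 6.7 z [-0.001 -0.001 -1.   ] F [-0.42  0.09 -0.68] op 0.109
units [ 0.008 -0.009 -1.393]
turn [-0.0001  0.0001 -0.    ]
crown [[370. 602.]] tab [[350. 428.]]
ring [[370.0, 602.0], [340.0, 649.0], [320.0, 706.0], [317.0, 755.0], [331.0, 784.0], [357.0, 785.0], [388.0, 758.0], [417.0, 712.0], [436.0, 658.0], [440.0, 610.0], [428.0, 580.0], [402.0, 576.0]]
tip [[406. 555.]] pivot [[306. 536.]] gate end [[381. 565.]] seat [[368. 623.]]
crown in seat [-0.0016 -0.0002  0.0094]
```

View pics/s9.png

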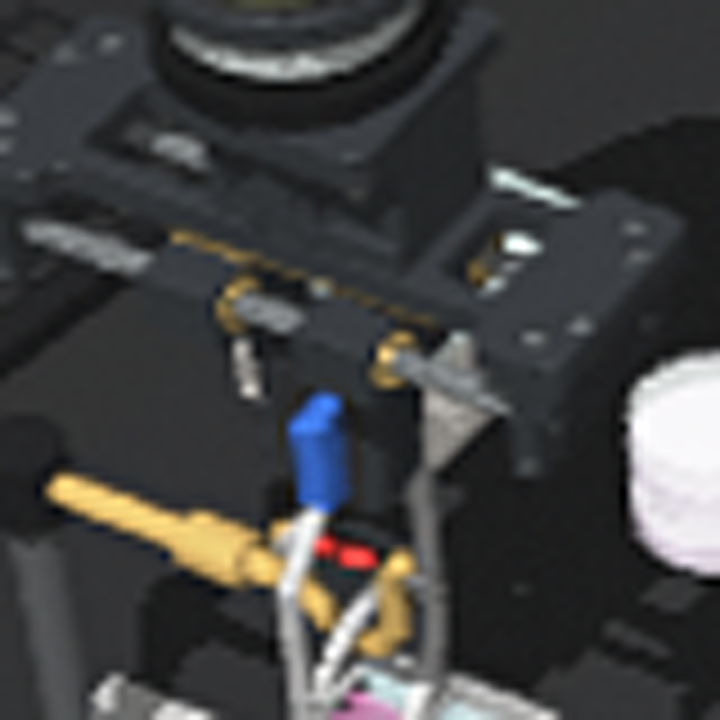

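The gate has snapped back level above the wire (red, 320–375, 545–560) and the force has dropped. Now I'll lower the wire onto the seat.

Emit:
{"name": "move_arm", "arguments": {"turn": [[0, 0, 0], [0, 0, 0], [0, 0, 0], [0, 0, 0], [0, 0, 0], [0, 0, 0], [0, 0, 0], [0, 0, 0]], "dp": [[0, 0, 0.08], [0, 0, 0.08], [0, 0, 0.08], [0, 0, 0.05], [0, 0, 0.03], [0, 0, 0], [0, 0, 0], [0, 0, 0]], "jaw": [1, 1, 1, 1, 1, 1, 1, 1]}}

```text
clock: 13.77
tool_pos: [0.5441, 0.2228, 0.2015]
eef_rot: [0.665, 0.747, 0.0, 0.0]
contact_force: [-0.1, -0.3, -1.5]
opening: 0.105
```

```bash
python3 chk.py s10.png
```

```text
clock 13.7667 tcp [0.5441 0.2228 0.2015] yaw_y 6.7 z [ 0.  0. -1.] F [-0.07 -0.31 -1.54] op 0.105
units [-0.008 -0.012 -1.671]
turn [ 0. -0. -0.]
crown [[372. 620.]] tab [[351. 448.]]
ring [[372.0, 620.0], [342.0, 667.0], [322.0, 724.0], [319.0, 773.0], [332.0, 801.0], [358.0, 802.0], [390.0, 775.0], [418.0, 729.0], [437.0, 675.0], [441.0, 627.0], [429.0, 598.0], [404.0, 595.0]]
tip [[406. 555.]] pivot [[306. 536.]] gate end [[381. 565.]] seat [[368. 623.]]
crown in seat [-0.0017  0.0002  0.0023]
```

Emit:
{"name": "move_arm", "arguments": {"turn": [[0, 0, 0], [0, 0, 0], [0, 0, 0], [0, 0, 0]], "dp": [[0, 0, 0.05], [0, 0, 0.04], [0, 0, 0], [0, 0, 0]], "jaw": [1, 1, 1, 1]}}

```text
clock: 14.15
tool_pos: [0.5444, 0.2231, 0.2002]
eef_rot: [0.665, 0.747, 0.001, 0.0]
contact_force: [-0.9, -0.2, 4.7]
opening: 0.103
```

Emit:
{"name": "move_arm", "arguments": {"turn": [[0, 0, 0], [0, 0, 0], [0, 0, 0], [0, 0, 0]], "dp": [[0, 0, -0.035], [0, 0, 0], [0, 0, 0], [0, 0, 0]], "jaw": [1, 1, 1, 1], "newtons": 10}}

```text
clock: 14.48
tool_pos: [0.5444, 0.2229, 0.2003]
eef_rot: [0.665, 0.747, 0.0, 0.0]
contact_force: [0.5, 0.3, 1.7]
opening: 0.109
```

Emit:
{"name": "move_arm", "arguments": {"turn": [[0, 0, 0], [0, 0, 0], [0, 0, 0], [0, 0, 0], [0, 0, 0], [0, 0, 0], [0, 0, 0], [0, 0, 0], [0, 0, 0], [0, 0, 0]], "dp": [[0, 0, 0], [0, 0, 0], [0, 0, 0], [0, 0, 0], [0, 0, 0], [0, 0, 0], [0, 0, 0], [0, 0, 0], [0, 0, 0], [0, 0, 0]], "jaw": [0.75, 0.7, 0.6, 0.5, 0.4, 0.3, 0.2, 0.1, 0, 0]}}

```text
clock: 15.32
tool_pos: [0.5441, 0.2227, 0.2001]
eef_rot: [0.665, 0.747, -0.0, 0.0]
contact_force: [-1.0, -1.0, 1.1]
opening: 0.5
```

```bash
python3 chk.py s11.png
```

```text
clock 15.3167 tcp [0.5441 0.2227 0.2001] yaw_y 6.69 z [ 0. -0. -1.] F [-0.97 -1.01  1.08] op 0.5
units [-0.005 -0.011 -1.728]
turn [ 0.  0. -0.]
crown [[372. 624.]] tab [[352. 452.]]
ring [[372.0, 624.0], [342.0, 671.0], [323.0, 727.0], [319.0, 777.0], [333.0, 805.0], [359.0, 805.0], [390.0, 779.0], [419.0, 732.0], [438.0, 679.0], [442.0, 631.0], [430.0, 601.0], [404.0, 598.0]]
tip [[406. 555.]] pivot [[306. 536.]] gate end [[381. 565.]] seat [[368. 623.]]
crown in seat [-0.0017  0.0002  0.0008]
```

View pics/s11.png

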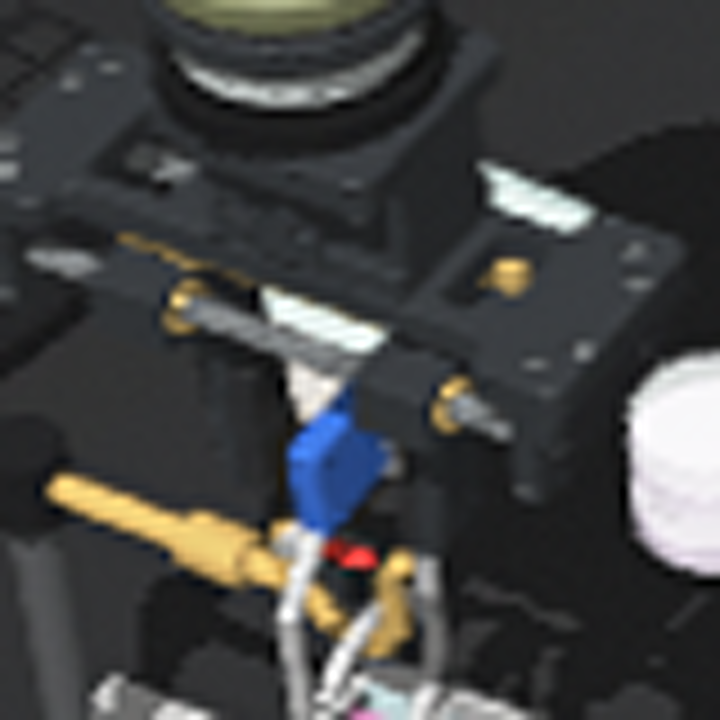

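The tab (290–385, 395–530) now stands free between the open fingers and the gate is level. I'll retreat straight up.

Emit:
{"name": "move_arm", "arguments": {"turn": [[0, 0, 0], [0, 0, 0], [0, 0, 0], [0, 0, 0], [0, 0, 0], [0, 0, 0], [0, 0, 0], [0, 0, 0], [0, 0, 0], [0, 0, 0]], "dp": [[0, 0, -0.1], [0, 0, -0.3], [0, 0, -0.4], [0, 0, -0.5], [0, 0, -0.5], [0, 0, -0.5], [0, 0, -0.5], [0, 0, -0.5], [0, 0, -0.3], [0, 0, 0]], "jaw": [-0.2, -0.2, -0.2, -0.2, -0.2, -0.2, -0.2, -0.2, -0.2, -0.2]}}

```text
clock: 16.2
tool_pos: [0.545, 0.2236, 0.2926]
eef_rot: [0.665, 0.747, 0.002, 0.001]
contact_force: [0.1, -0.6, 1.2]
opening: 0.601
```

```bash
python3 chk.py s12.png; python3 -c "
from h import *
import time
a=snap('side','s12f.png')['frame'].astype(int)
for i in range(20): b=r.snapshot('side')['frame'].astype(int)
c=r.snapshot('side'); d=abs(c['frame'].astype(int)-a)[130:260,130:240]; print(d.max(),(d.max(2)>40).sum()); crop(c,130,140,90,110,6,'s13.png')"
```

```text
clock 16.2 tcp [0.545  0.2236 0.2926] yaw_y 6.69 z [ 0.004  0.002 -1.   ] F [ 0.12 -0.58  1.24] op 0.601
units [-0.038 -0.059  1.971]
turn [ 0.0007 -0.0003 -0.    ]
crown [[343. 390.]] tab [[320. 199.]]
ring [[343.0, 390.0], [311.0, 439.0], [290.0, 498.0], [287.0, 551.0], [302.0, 584.0], [330.0, 587.0], [363.0, 562.0], [393.0, 514.0], [413.0, 458.0], [417.0, 406.0], [404.0, 372.0], [377.0, 366.0]]
tip [[406. 555.]] pivot [[306. 536.]] gate end [[381. 565.]] seat [[368. 623.]]
crown in seat [-0.0013  0.0005  0.092 ]
164 127
```

View pics/s13.png

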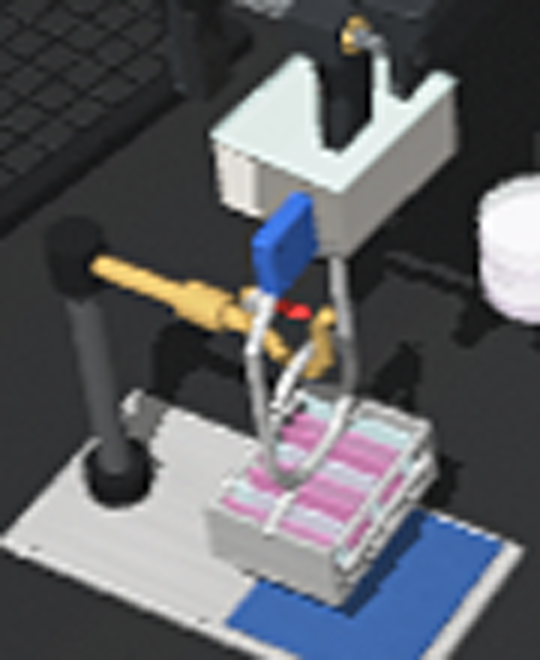

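View pics/s12f.png

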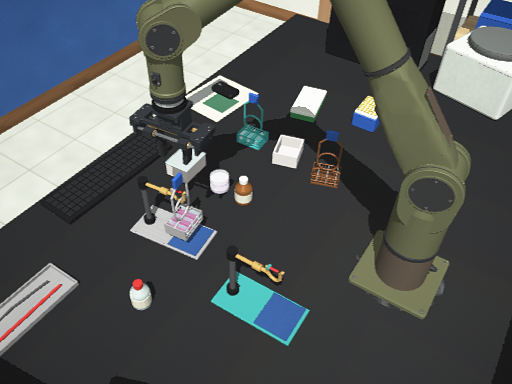

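The rack hangs upright in the hook with the red gate level above the wire at (295,310). I'll move up a little more, let it settle and measure any sway.

Emit:
{"name": "move_arm", "arguments": {"turn": [[0, 0, 0], [0, 0, 0], [0, 0, 0], [0, 0, 0], [0, 0, 0], [0, 0, 0], [0, 0, 0], [0, 0, 0], [0, 0, 0], [0, 0, 0]], "dp": [[0, 0, -0.2], [0, 0, -0.4], [0, 0, -0.4], [0, 0, -0.2], [0, 0, 0], [0, 0, 0], [0, 0, 0], [0, 0, 0], [0, 0, 0], [0, 0, 0]], "jaw": [-0.2, -0.2, -0.2, -0.2, -0.2, -0.2, -0.2, -0.2, -0.2, -0.2]}}

```text
clock: 18.18
tool_pos: [0.5439, 0.2227, 0.3197]
eef_rot: [0.665, 0.747, -0.0, -0.0]
contact_force: [0.3, -0.6, -0.1]
opening: 0.6
```

```bash
cat > sway.py <<'E'
from h import *
o=[];p=[]
for i in range(30):
    f=r.snapshot('side')['frame']; m=blue(f)[165:200,165:190]; x=cv2.moments(m,True); o.append((x['m10']/x['m00'],x['m01']/x['m00']))
    h=cv2.cvtColor(f,cv2.COLOR_BGR2HSV)[195:250,155:215]; m=cv2.inRange(h,(140,60,80),(170,255,255)); x=cv2.moments(m,True); p.append((x['m10']/x['m00'],x['m01']/x['m00']))
print(np.c_[o,p].round(2)[::3]); print(r.get_state()['clock'],np.ptp(o,axis=0),np.ptp(p,axis=0))
E
python3 sway.py
```

```text
[[11.76 15.63 28.87 24.05]
 [11.68 15.71 28.91 24.09]
 [11.72 15.67 29.05 24.03]
 [11.87 15.53 28.78 24.2 ]
 [11.8  15.63 28.87 24.1 ]
 [11.72 15.67 28.95 24.03]
 [11.72 15.67 28.93 24.06]
 [11.76 15.63 28.87 24.15]
 [11.8  15.63 28.81 24.09]
 [11.8  15.63 28.85 24.06]]
19.6833 [0.18397119 0.18561924] [0.30128023 0.22462768]
```

```bash
python3 sway.py | tail -1; python3 -c "
from h import *
a=load('side')['frame'].astype(int); c=r.snapshot('side'); b=c['frame'].astype(int)
for n,(x,y,w,h) in dict(stain=(232,174,24,34),oil=(128,277,26,36),petri=(208,168,22,26)).items(): print(n,abs(a-b)[y:y+h,x:x+w].mean().round(1))
t=tri
st=r.get_state();print(st['contact_force'],st['clock']); r.finish_job()"
```

```text
21.1833 [0.08439961 0.06557579] [0.36766736 0.1859711 ]
stain 1.1
oil 0.5
petri 3.8
[-0.39817555  0.50714648  0.19730344] 21.2333
the job is handed in; nothing more can be done
```

The rack is hanging by its ring in the brass snap hook with the gate shut above the wire. I handed the job in at 21.2 s; no verdict is reported, so what follows is from my own checks.

I gripped the blue tab, lifted the rack straight up out of the dish and carried it upright to the stand. I threaded the ring over the tip and pressed the gate down, at about 8 N when I checked partway. The force then dropped and the gate showed level again above the wire. I lowered the wire onto the seat, let go and moved the gripper up clear of the rack.

**Last checks:**
- **Wire position:** worked out from the gripper's pose at release, it was about 2 mm from the seat along x, 0 mm along y and 1 mm above it. I did not measure the wire again from the pictures after that.
- **Gate and rack:** the side view shows the gate level and the rack hanging upright. I judged both by eye; neither angle was measured.
- **Sway:** the tab moved about 0.1 pixel over the last 1.5 s. The slides' mask moved about 0.4 pixel, slightly more than the 0.3 pixel in the check before. I took that as image noise.
- **Robot contact:** the force on the tool is about zero.
- **Bottles and petri dishes:** there is almost no image change at the bottles. The petri stack's patch changed slightly more, which I put down to the arm's shadow. Nothing looked moved.
- **Top camera:** it was blocked by the arm at the stand, so the final checks rest on the side view alone.

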